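# Sort the leavings on a chawl kitchen counter

## Task

Clear the five leavings off the counter: the empty tin can and the orange bottle are dry waste and go into the tilt-out steel bin, the corn cob and the squeezed lemon half are wet waste and go into the green pail, and the little blue dip bowl is to be stood upright on the floor of the aluminium saucepan for washing. Leave the white mug and the glass tumbler among them standing where they are, and leave the pail and the saucepan standing upright.

Things in the scene. Friction and masses are not known exactly. Their poses are not given: they have to be found in the camera images.
- can: Empty steel food can with a red band, standing upright: 56 mm diameter, 60 mm tall. Origin: centre of the underside; z up. Stands loose on the counter. Dry waste.
- bottle: Empty orange plastic bottle with a white cap, standing upright: body 42 mm diameter, 75 mm tall over the cap; the straight part of the body reaches up to about 40 mm. Origin: centre of the underside; z up. Dry waste.
- cob: Eaten corn cob with some yellow kernels, lying on the counter: 96 mm long along its own x axis (plus a 6 mm green stub at +x), 30 mm thick, faceted so that it does not roll freely. Origin: midway along it, on its underside; z up. Grip it across, along its y. Wet waste.
- lemon: Squeezed lemon half, cut face up: 54 mm diameter from 18 mm height to its top at 32 mm, narrowing below to a 28 mm foot. Origin: centre of the underside; z up. Wet waste.
- bowl: Small round blue ceramic dip bowl, open top: rim 60 mm diameter, 34 mm tall, narrowing slightly to a 40 mm foot, wall 3 mm. Origin: centre of the underside; z up. To be washed: goes upright in the saucepan.
- bin: Steel tilt-out bin, hopper tilted open towards its own -x, fixed. 170 mm wide (y). Back plate at x +80 mm, 210 mm high; cheeks up to 201 mm; front panel leans from x -20 mm at the foot to a lip at x -80 mm, 177 mm high. Clear mouth 150 mm (x) by 155 mm (y) about x = y = 0; inner floor 12 mm up. Origin: on the counter below the middle of the mouth; z up.
- pail: Round green plastic pail, open top: rim 176 mm diameter, 120 mm tall, narrowing to the foot, wall 4 mm, 0.6 kg, loose. Origin: centre of the underside; z up. 
- pan: Aluminium saucepan, open top: 184 mm diameter, 65 mm tall, wall 3 mm, inner floor 5 mm up, 0.7 kg, loose. A straight handle with black grip sticks out along its own +x to 224 mm from the centre, 66 mm up. Origin: centre of the underside; z up. 
- mug: White ceramic mug, 74 mm diameter, 80 mm tall, handle along its own +y. Origin: centre of the underside; z up. Bystander: leave it.
- tumbler: Clear glass tumbler, 64 mm diameter, 100 mm tall, standing among the things to be sorted (another, not listed, stands far to the right beside the lid rack). Origin: centre of the underside; z up. Bystander: leave it.

How it is judged:
By the outcome, as a careful person would: the job done as asked, in the order asked, and still so for the second after the job is handed in, with the robot touching nothing.
It also fails if it takes over 128 s, if anything falls off the work surface, if the arm or the gripper's body presses on something with over 40 N, if the wrist force passes 120 N, or if a joint passes its speed limit or range.

## Robot

A 7-joint arm with a two-finger parallel gripper is mounted at the origin on the work surface. World frame = base frame: x ahead of the robot, y to its left, z up, the work surface at z = 0. Lengths are in m, angles in rad, forces in N, time in s.
With the tool pointing down it reaches from about 0.4 to 0.85 m from the base axis. Payload 4.5 kg.
Tool frame: the origin (TCP) lies midway between the tips of the shut fingers; the grasp point (between the pads) lies r.grip_point_offset behind it (r.grip_point_offset is the distance from the TCP to the grasp point, in m); z points along the fingers, y is the line along which they close (so a half turn about z gives the same grasp; the last joint's range is limited). The gripper opens to 88 mm and grips with 3 to 60 N. Pads are 18 mm wide; open, the fingers measure 123 mm over their backs; the gripper's body (75 mm by 187 mm) begins 45 mm behind the grasp point.
Start: joints at [-1.106, 0.689, -0.195, 1.565, 0.157, 0.902, -0.215], TCP at [0.261, 0.568, 0.239] pointing down, gripper open.
Joint ranges: [-3.01, 3.01], [-0.46, 2.08], [-1.47, 1.51], [0.13, 2.56], [-1, 4.14], [0.04, 2.09], [-2.66, 2.66]. Speed limits (rad/s): [2.57, 2.57, 3.14, 3.14, 3.14, 3.14, 3.14].

## Interface

Orientations are given as a unit quaternion [x, y, z, w].
In Python, from plant import r gives the robot as it stands.
- The arm moves only by the shell command python3 -m jog 'ROWS' [FORCE]. ROWS is JSON, a list of rows, each an object of numbers: "wx", "wy", "wz": the turn, a rotation vector about the world's x, y, z as a fraction of full scale; "dx", "dy", "dz": the shift along the world's x, y, z as a fraction of full scale; "hand": the closure, from 0 (fully open) to 1 (shut). In form: [{"wx": .., "wy": .., "wz": .., "dx": .., "dy": .., "dz": .., "hand": ..}, ...]. A call has 1 to 5 rows; each row shifts and turns the commanded pose from where the row before left it; what a row does not reach is not made up. Full scale, the value 1, is 0.25 m for a shift and 2 rad for a turn. A row lasts 1/12 s, in which the tool goes at most 41.7 mm and 7.16 degrees, less where a joint would pass 70% of its speed; a pose out of reach is approached as far as the arm can. A call with a number of a shift or a turn outside -1 to 1 is refused whole. A call with a gripper value outside its range is refused whole. The fingers move at their own pace and stop on an object; FORCE is the grip in N (left out, the last holds). Time passes only in rows, so rows that do not move let the fingers close. It gives the time, the measured TCP pose, the force, the opening and the grip force at its end, in the units of the state.
- r.get_state(): the state, without advancing time (a new reading comes with each control period).
- r.snapshot(name): name is "scene" or "side" or "wrist"; returns the picture (420x560x3 uint8, red, green, blue); there is no depth.
- r.camera_info(name): a dict with "mtx" (3x3 intrinsics, pixels), "R" (3x3) and "t" (3): a world point X has camera coordinates R X + t. Camera axes: x right, y down, z forward; pixel columns grow to the right and rows downward; lengths in m; the calibration is good to about 2 mm. A picture is of the moment at which its call begins: read the wrist's pose just before it. camera_info takes no time and is no camera call; for the wrist camera it gives the pose at the moment of the call.
- r.finish_job(): hands the job in; it is judged then, once.
Trained networks look in the newest picture that a camera, given by its name, has taken for a name from the list of things; names that differ only in an ending like _2 or _b are one class to them, and where a whole thing is asked for, a point or a joint stands for the part that bears it (a point fixed in the world has none). Each returns a list of dicts, best first, with "p" (0 to 1); they miss things now and then, are a little off and sometimes report something else, mostly with a low value. They report only what shows in the picture. A call takes as long as a camera call.
- r.search_frame(camera, query): "bbox" ([left, top, right, bottom] in pixels, round what is visible of it).
- r.masks_of(camera, query): "region" (420x560 bool, what is visible of it) and "bbox" ([left, top, right, bottom] in pixels, round what is visible of it).
The state is a dict: "clock": time; "q": joint angles; "qd": joint speeds; "joint_torque": joint torques, N m; "tool_pos": TCP position; "eef_rot": TCP orientation; "contact_force": force on the tool from outside, world axes, zero at the start; "moment": the same for the moment, N m; "opening": opening from 0.0 (shut) to 1.0 (fully open); "finger_force": force on a finger pad.
Only numpy, scipy, OpenCV 4.12 (cv2) and the standard library are available. Lean on these libraries where they do the work, as an engineer would, in place of code of your own. Each camera call takes 0.05 s, during which the arm holds its last target. There are 200 camera calls.

## Working session

There is one attempt and no reset: what is moved stays moved. The work goes in short steps, Python scripts to look and compute and a shell command to move; the robot and the scene stay as the last step left them, time stands still between calls to the robot, and variables do not carry over. Pictures are saved under pics/ and viewed, at most 14 in all, crops included, and the job is handed in when it is done.

```bash
ls; mkdir -p pics; python3 - <<'E'
from plant import r
import cv2
s=r.get_state(); print(s, r.grip_point_offset)
for n in ("scene","side"):
    im=r.snapshot(n); cv2.imwrite(f"pics/{n}0.png",im[:,:,::-1])
    print(n,r.camera_info(n))
E
```

```text
pics
{'clock': 0.0, 'q': array([-1.10619353,  0.68998091, -0.19449804,  1.56638207,  0.15732279,
        0.9025054 , -0.21509694]), 'qd': array([-0.00101291, -0.00044094, -0.00022981, -0.00088579,  0.00010987,
       -0.00088248, -0.00047346]), 'joint_torque': array([ 4.04910315e-04, -5.27561581e+01, -1.26667667e+00, -1.53423375e+01,
       -5.26672311e-02,  6.69958186e-03,  1.66328732e-04]), 'tool_pos': array([0.26078657, 0.56727099, 0.23790142]), 'eef_rot': array([ 2.13693571e-01,  9.76900288e-01, -9.33697732e-04, -1.18567943e-04]), 'contact_force': array([-0.70251545, -0.14279281, -0.24998211]), 'moment': array([-0.00925846,  0.0324921 ,  0.00872264]), 'finger_force': 0.0, 'opening': 1.0042649056715587} 0.0187
scene {'mtx': array([[415.11438529,   0.        , 283.82920149],
       [  0.        , 415.11438529, 208.77487609],
       [  0.        ,   0.        ,   1.        ]]), 'R': array([[-0.99984325, -0.01693148,  0.00517735],
       [-0.01495542,  0.65111484, -0.75883187],
       [ 0.0094771 , -0.75879035, -0.65126599]]), 't': array([0.52230159, 0.03490635, 0.94589745])}
side {'mtx': array([[492.23094134,   0.        , 281.02266089],
       [  0.        , 492.23094134, 210.89248454],
       [  0.        ,   0.        ,   1.        ]]), 'R': array([[ 0.83149839, -0.55552113,  0.00258823],
       [-0.40403839, -0.60794501, -0.683488  ],
       [ 0.38126553,  0.56727342, -0.72995716]]), 't': array([-0.44736782,  0.25428722,  1.09093793])}
```

View pics/scene0.png

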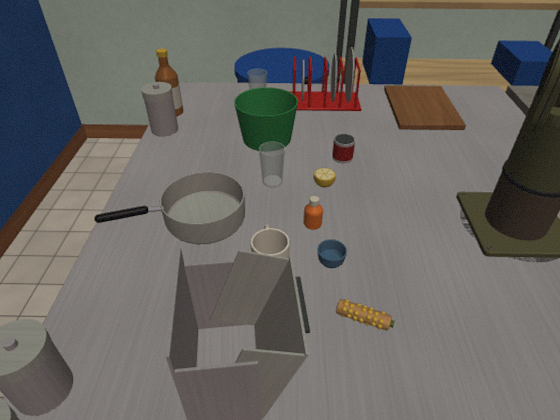

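View pics/side0.png

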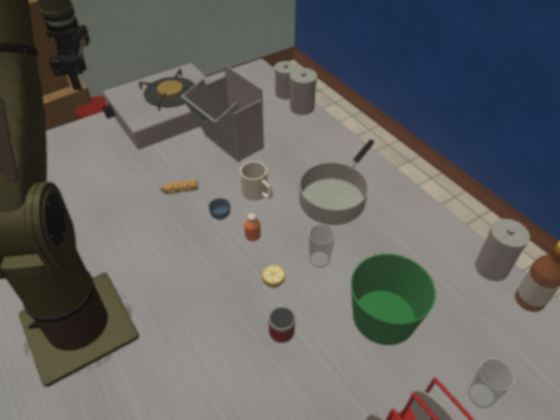

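```bash
python3 - <<'E'
from plant import r
for c in ("scene","side"):
    for n in "can bottle cob lemon bowl bin pail pan mug tumbler".split():
        print(c,n,[([round(float(v)) for v in d["bbox"]],round(float(d["p"]),2)) for d in r.search_frame(c,n)][:3])
E
```

```text
scene can [([332, 132, 355, 166], 0.91)]
scene bottle [([303, 193, 325, 230], 0.87)]
scene cob [([336, 301, 393, 328], 0.97)]
scene lemon [([316, 168, 336, 185], 0.88)]
scene bowl [([320, 239, 348, 268], 0.8)]
scene bin [([167, 248, 311, 418], 0.75)]
scene pail [([238, 83, 298, 153], 0.85), ([304, 191, 325, 230], 0.46)]
scene pan []
scene mug [([250, 226, 289, 258], 0.91)]
scene tumbler [([259, 140, 284, 188], 0.67)]
side can [([270, 305, 295, 341], 0.82)]
side bottle [([245, 213, 263, 242], 0.72), ([208, 196, 233, 216], 0.34)]
side cob [([160, 178, 197, 194], 0.85)]
side lemon []
side bowl [([206, 197, 233, 218], 0.64)]
side bin [([183, 66, 265, 162], 0.7)]
side pail [([348, 250, 436, 344], 0.56), ([299, 138, 375, 225], 0.35)]
side pan [([298, 138, 374, 227], 0.88)]
side mug [([239, 160, 272, 199], 0.6)]
side tumbler [([310, 225, 334, 268], 0.72)]
```

```bash
cat > fit.py <<'E'
from plant import r
import numpy as np, cv2
from scipy.optimize import minimize
a=np.linspace(0,2*np.pi,32,endpoint=False)
ring=lambda R,z,cx=0,cy=0:np.c_[cx+R*np.cos(a),cy+R*np.sin(a),0*a+z]
cyl=lambda *rz:[np.vstack([ring(R,z) for R,z in rz])]
def box(x0,x1,y0,y1,z0,z1): return np.array([[x,y,z] for x in(x0,x1) for y in(y0,y1) for z in(z0,z1)],float)
def mug():
    return cyl((.037,0),(.037,.08))+[box(-.005,.005,.03,.062,.018,.062)]
B=lambda s:np.array([[-.02,s,0],[.08,s,0],[.08,s,.201],[-.08,s,.177]])
M=dict(can=cyl((.028,0),(.028,.06)),bottle=cyl((.021,0),(.021,.04),(.008,.058),(.008,.075)),
 cob=[box(-.048,.048,-.012,.012,0,.03),box(-.048,.048,-.015,.015,.008,.022)],
 lemon=cyl((.014,0),(.027,.018),(.027,.032)),bowl=cyl((.02,0),(.03,.034)),
 bin=[B(-.085),B(.085),box(.08,.081,-.085,.085,0,.21),np.array([[-.02,-.085,0],[-.02,.085,0],[-.08,-.085,.177],[-.08,.085,.177]])],
 pail=cyl((.062,0),(.088,.12)),pan=cyl((.092,0),(.092,.065))+[box(.09,.224,-.009,.009,.05,.066)],
 mug=mug(),tumbler=cyl((.028,0),(.032,.1)))
S=4
def render(n,p,c,info):
    im=np.zeros((420,560),np.uint8); R=cv2.Rodrigues(np.array([0,0,p[2]]))[0]
    for P in M[n]:
        X=P@R.T+[p[0],p[1],p[3] if len(p)>3 else 0]; X=X@info["R"].T+info["t"]; u=X@info["mtx"].T; u=u[:,:2]/u[:,2:]
        cv2.fillConvexPoly(im,cv2.convexHull(np.round(u*16).astype(np.int32)),255,cv2.LINE_AA,4)
    return im/255.
def ray(c,u,z):
    i=r.camera_info(c); d=i["R"].T@np.linalg.solve(i["mtx"],[u[0],u[1],1]); o=-i["R"].T@i["t"]
    return o+d*(z-o[2])/d[2]
def fit(n,cams=("scene","side"),yaws=(0,),z=0,boxes={}):
    ms={}
    for c in cams:
        l=r.masks_of(c,n)
        if l and l[0]["p"]>.3: ms[c]=(l[0]["region"].astype(float),r.camera_info(c))
    if not ms: return None
    c=list(ms)[0]; m=ms[c][0]; ys,xs=np.nonzero(m); p0=ray(c,(xs.mean(),ys.mean()),z+.02)
    def cost(p):
        e=0
        for c,(m,i) in ms.items():
            q=render(n,np.r_[p,z],c,i); e+=1-np.minimum(q,m).sum()/np.maximum(q,m).sum()
        return e/len(ms)
    best=None
    for y in yaws:
        f=minimize(cost,[p0[0],p0[1],y],method="Nelder-Mead",options=dict(initial_simplex=np.array([p0[0],p0[1],y])+np.array([[0,0,0],[.03,0,0],[0,.03,0],[0,0,.3]]),xatol=2e-4,fatol=1e-4))
        if best is None or f.fun<best.fun: best=f
    return best.x,best.fun,list(ms)
E
python3 - <<'E'
from fit import *
for n in M:
    y=np.arange(0,6.2,.7) if n in("bin","pan","mug","cob") else (0,)
    f=fit(n,yaws=y); print(n,f and (f[0].round(4),round(f[1],3),f[2]))
E
```

```text
can (array([ 0.3664, -0.2614,  0.1504]), np.float64(0.103), ['scene', 'side'])
bottle (array([0.4576, 0.0107, 0.1283]), np.float64(0.131), ['scene', 'side'])
cob (array([0.3749, 0.2614, 2.7683]), np.float64(0.31), ['scene', 'side'])
lemon (array([ 0.4238, -0.1409,  0.22  ]), np.float64(0.123), ['scene', 'side'])
bowl (array([0.4244, 0.1223, 0.2187]), np.float64(0.544), ['scene', 'side'])
bin (array([0.5791, 0.3652, 0.1173]), np.float64(0.105), ['scene', 'side'])
pail (array([ 0.5781, -0.3585,  0.2232]), np.float64(0.079), ['scene', 'side'])
pan (array([ 0.7046, -0.0067,  0.3782]), np.float64(0.129), ['scene', 'side'])
mug (array([0.5486, 0.148 , 3.3306]), np.float64(0.311), ['scene', 'side'])
tumbler (array([ 0.5551, -0.148 ,  0.0283]), np.float64(0.155), ['scene', 'side'])
```

```bash
python3 - <<'E'
from fit import *
P=dict(can=(.3664,-.2614,0),bottle=(.4576,.0107,0),cob=(.3749,.2614,2.768),lemon=(.4238,-.1409,0),bowl=(.4244,.1223,0),bin=(.5791,.3652,.117),pail=(.5781,-.3585,0),pan=(.7046,-.0067,.378),mug=(.5486,.148,3.33),tumbler=(.5551,-.148,0))
o=[]
for c,(x,y) in (("scene",(150,100)),("side",(130,50))):
    im=cv2.imread(f"pics/{c}0.png")
    im=cv2.resize(im,None,fx=2,fy=2)
    for n,p in P.items():
        m=(cv2.resize(render(n,p,c,r.camera_info(c)),None,fx=2,fy=2)>.5).astype(np.uint8)
        k,_=cv2.findContours(m,cv2.RETR_EXTERNAL,cv2.CHAIN_APPROX_NONE); cv2.drawContours(im,k,-1,(255,0,255),1)
    o.append(im[2*y:2*y+600,2*x:2*x+560])
cv2.imwrite("pics/ov1.png",cv2.resize(np.hstack(o),(800,429)))
for c in("scene","side"):
  for n in("bowl","cob"):
    print(c,n,[(d["bbox"],round(d["p"],2),d["region"].sum()) for d in r.masks_of(c,n)])
E
```

```text
Traceback (most recent call last):
  File "fit.py", line 19, in render
    im=np.zeros((420,560),np.uint8); R=cv2.Rodrigues(np.array([0,0,p[2]]))[0]
                                       ~~~~~~~~~~~~~^^^^^^^^^^^^^^^^^^^^^^
cv2.error: OpenCV(4.12.0) /io/opencv/modules/calib3d/src/calibration_base.cpp:151: error: (-210:Unsupported format or combination of formats) The matrices must have 32f or 64f data type in function 'Rodrigues'
```

```bash
sed -i 's/np.array(\[0,0,p\[2\]\])/np.array([0,0,p[2]],float)/' fit.py; python3 - <<'E'
from fit import *
P=dict(can=(.3664,-.2614,0),bottle=(.4576,.0107,0),cob=(.3749,.2614,2.768),lemon=(.4238,-.1409,0),bowl=(.4244,.1223,0),bin=(.5791,.3652,.117),pail=(.5781,-.3585,0),pan=(.7046,-.0067,.378),mug=(.5486,.148,3.33),tumbler=(.5551,-.148,0))
o=[]
for c,(x,y) in (("scene",(150,100)),("side",(130,50))):
    im=cv2.imread(f"pics/{c}0.png")
    im=cv2.resize(im,None,fx=2,fy=2)
    for n,p in P.items():
        m=(cv2.resize(render(n,p,c,r.camera_info(c)),None,fx=2,fy=2)>.5).astype(np.uint8)
        k,_=cv2.findContours(m,cv2.RETR_EXTERNAL,cv2.CHAIN_APPROX_NONE); cv2.drawContours(im,k,-1,(255,0,255),1)
    o.append(im[2*y:2*y+600,2*x:2*x+560])
cv2.imwrite("pics/ov1.png",cv2.resize(np.hstack(o),(800,429)))
for c in("scene","side"):
  for n in("bowl","cob"):
    print(c,n,[(d["bbox"],round(d["p"],2),d["region"].sum()) for d in r.masks_of(c,n)])
E
```

```text
scene bowl [([319.0, 241.1, 348.3, 266.8], 0.72, np.int64(683))]
scene cob [([337.4, 299.6, 393.5, 328.6], 0.86, np.int64(912))]
side bowl [([349.8, 253.2, 434.4, 344.9], 0.66, np.int64(6031)), ([208.7, 195.8, 234.7, 216.2], 0.65, np.int64(422))]
side cob [([160.8, 177.2, 197.8, 196.0], 0.9, np.int64(384)), ([208.5, 198.8, 234.0, 217.7], 0.47, np.int64(398))]
```

View pics/ov1.png

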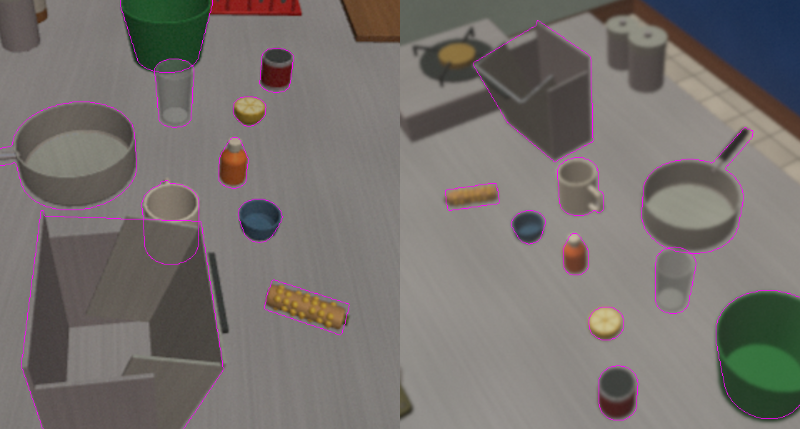

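```bash
R='{"dx":0.054,"dy":-0.148}'; python3 -m jog '[{"dx":0.054,"dy":-0.148,"hand":0},{"dx":0.054,"dy":-0.148,"hand":0},{"dx":0.054,"dy":-0.148,"hand":0},{"dx":0.054,"dy":-0.148,"hand":0},{"dx":0.054,"dy":-0.148,"hand":0}]' 15
python3 -m jog '[{"dx":0.054,"dy":-0.148,"hand":0},{"dx":0.054,"dy":-0.148,"hand":0},{"dx":0.054,"dy":-0.148,"hand":0},{"dx":0.054,"dy":-0.148,"hand":0},{"dx":0.054,"dy":-0.148,"hand":0}]'
```

```text
invalid input
invalid input
```

```bash
python3 -m jog '[{"wx":0,"wy":0,"wz":0,"dx":0.054,"dy":-0.148,"dz":0,"hand":0},{"wx":0,"wy":0,"wz":0,"dx":0.054,"dy":-0.148,"dz":0,"hand":0},{"wx":0,"wy":0,"wz":0,"dx":0.054,"dy":-0.148,"dz":0,"hand":0},{"wx":0,"wy":0,"wz":0,"dx":0.054,"dy":-0.148,"dz":0,"hand":0},{"wx":0,"wy":0,"wz":0,"dx":0.054,"dy":-0.148,"dz":0,"hand":0}]' 15
python3 -m jog '[{"wx":0,"wy":0,"wz":0,"dx":0.054,"dy":-0.148,"dz":0,"hand":0},{"wx":0,"wy":0,"wz":0,"dx":0.054,"dy":-0.148,"dz":0,"hand":0},{"wx":0,"wy":0,"wz":0,"dx":0.054,"dy":-0.148,"dz":0,"hand":0},{"wx":0,"wy":0,"wz":0,"dx":0.054,"dy":-0.148,"dz":0,"hand":0},{"wx":0,"wy":0,"wz":0,"dx":0.054,"dy":-0.148,"dz":0,"hand":0}]'
```

```text
clock: 2.72
tool_pos: [0.3289, 0.3813, 0.2389]
eef_rot: [0.214, 0.977, 0.0, 0.0]
contact_force: [1.1, 0.4, -0.3]
opening: 0.997
finger_force: 0.0
clock: 3.13
tool_pos: [0.3965, 0.1962, 0.239]
eef_rot: [0.214, 0.977, 0.0, 0.0]
contact_force: [1.1, -0.1, -0.5]
opening: 1.0
finger_force: 0.0
```

```bash
python3 -m jog '[{"wx":0,"wy":0,"wz":0,"dx":0.054,"dy":-0.148,"dz":0,"hand":0},{"wx":0,"wy":0,"wz":0,"dx":0.054,"dy":-0.148,"dz":0,"hand":0},{"wx":0,"wy":0,"wz":0,"dx":0.054,"dy":-0.148,"dz":0,"hand":0},{"wx":0,"wy":0,"wz":0,"dx":0.05,"dy":-0.148,"dz":0,"hand":0},{"wx":0,"wy":0,"wz":0,"dx":-0.037,"dy":-0.138,"dz":0,"hand":0}]'
python3 -m jog '[{"wx":0,"wy":0,"wz":0,"dx":-0.037,"dy":-0.138,"dz":0,"hand":0},{"wx":0,"wy":0,"wz":0,"dx":-0.037,"dy":-0.138,"dz":0,"hand":0},{"wx":0,"wy":0,"wz":0,"dx":-0.037,"dy":-0.138,"dz":0,"hand":0},{"wx":0,"wy":0,"wz":0,"dx":-0.037,"dy":-0.138,"dz":-0.04,"hand":0},{"wx":0,"wy":0,"wz":0,"dx":-0.037,"dy":-0.138,"dz":-0.06,"hand":0}]'
python3 -m jog '[{"wx":0,"wy":0,"wz":0,"dx":-0.037,"dy":-0.138,"dz":-0.08,"hand":0},{"wx":0,"wy":0,"wz":0,"dx":-0.037,"dy":-0.138,"dz":-0.08,"hand":0},{"wx":0,"wy":0,"wz":0,"dx":-0.037,"dy":-0.138,"dz":-0.08,"hand":0},{"wx":0,"wy":0,"wz":0,"dx":0,"dy":0,"dz":0,"hand":0}]'
```

```text
clock: 3.55
tool_pos: [0.4441, 0.0132, 0.2391]
eef_rot: [0.215, 0.977, 0.001, 0.003]
contact_force: [1.4, -1.7, -0.0]
opening: 0.998
finger_force: 0.0
clock: 3.97
tool_pos: [0.3941, -0.159, 0.2146]
eef_rot: [0.214, 0.977, -0.0, 0.002]
contact_force: [1.2, 0.2, 0.4]
opening: 1.002
finger_force: 0.0
clock: 4.3
tool_pos: [0.3615, -0.2671, 0.151]
eef_rot: [0.219, 0.976, -0.001, -0.003]
contact_force: [-0.7, -0.4, -0.5]
opening: 0.998
finger_force: 0.0
```

```bash
python3 -m jog '[{"wx":0,"wy":0,"wz":0,"dx":0.02,"dy":0.023,"dz":-0.08,"hand":0},{"wx":0,"wy":0,"wz":0,"dx":0,"dy":0,"dz":-0.12,"hand":0},{"wx":0,"wy":0,"wz":0,"dx":0,"dy":0,"dz":-0.12,"hand":0},{"wx":0,"wy":0,"wz":0,"dx":0,"dy":0,"dz":-0.12,"hand":0},{"wx":0,"wy":0,"wz":0,"dx":0,"dy":0,"dz":-0.1,"hand":0}]'
python3 -m jog '[{"wx":0,"wy":0,"wz":0,"dx":0,"dy":0,"dz":0,"hand":1},{"wx":0,"wy":0,"wz":0,"dx":0,"dy":0,"dz":0,"hand":1},{"wx":0,"wy":0,"wz":0,"dx":0,"dy":0,"dz":0,"hand":1},{"wx":0,"wy":0,"wz":0,"dx":0,"dy":0,"dz":0,"hand":1},{"wx":0,"wy":0,"wz":0,"dx":0,"dy":0,"dz":0,"hand":1}]' 15
```

```text
clock: 4.72
tool_pos: [0.3712, -0.2549, 0.031]
eef_rot: [0.213, 0.977, -0.0, -0.003]
contact_force: [-0.2, 0.1, 0.2]
opening: 0.996
finger_force: 0.0
clock: 5.13
tool_pos: [0.3722, -0.257, 0.0349]
eef_rot: [0.214, 0.977, -0.001, -0.0]
contact_force: [-0.7, 0.7, 0.7]
opening: 0.642
finger_force: 0.2
```

```bash
python3 -m jog '[{"wx":0,"wy":0,"wz":0,"dx":0,"dy":0,"dz":0,"hand":0},{"wx":0,"wy":0,"wz":0,"dx":-0.012,"dy":-0.01,"dz":0,"hand":0},{"wx":0,"wy":0,"wz":0,"dx":-0.01,"dy":-0.01,"dz":-0.04,"hand":0},{"wx":0,"wy":0,"wz":0,"dx":0,"dy":0,"dz":-0.036,"hand":0},{"wx":0,"wy":0,"wz":0,"dx":0,"dy":0,"dz":0,"hand":0}]'
python3 -m jog '[{"wx":0,"wy":0,"wz":0,"dx":0,"dy":0,"dz":0,"hand":1},{"wx":0,"wy":0,"wz":0,"dx":0,"dy":0,"dz":0,"hand":1},{"wx":0,"wy":0,"wz":0,"dx":0,"dy":0,"dz":0,"hand":1},{"wx":0,"wy":0,"wz":0,"dx":0,"dy":0,"dz":0,"hand":1},{"wx":0,"wy":0,"wz":0,"dx":0,"dy":0,"dz":0,"hand":1}]'
python3 -m jog '[{"wx":0,"wy":0,"wz":0,"dx":0,"dy":0,"dz":0,"hand":1},{"wx":0,"wy":0,"wz":0,"dx":0,"dy":0,"dz":0,"hand":1},{"wx":0,"wy":0,"wz":0,"dx":0,"dy":0,"dz":0,"hand":1}]'
```

```text
clock: 5.55
tool_pos: [0.3676, -0.2629, 0.0195]
eef_rot: [0.213, 0.977, -0.0, -0.003]
contact_force: [-0.8, -0.1, -0.4]
opening: 0.99
finger_force: 0.0
clock: 5.97
tool_pos: [0.3682, -0.2623, 0.0202]
eef_rot: [0.214, 0.977, -0.0, -0.003]
contact_force: [0.5, 0.1, 0.4]
opening: 0.642
finger_force: 0.3
clock: 6.22
tool_pos: [0.3682, -0.2623, 0.0202]
eef_rot: [0.214, 0.977, -0.0, -0.003]
contact_force: [-0.1, 1.5, 3.3]
opening: 0.632
finger_force: 15.0
```

```bash
python3 -m jog '[{"wx":0,"wy":0,"wz":0,"dx":0,"dy":0,"dz":0.08,"hand":1},{"wx":0,"wy":0,"wz":0,"dx":0,"dy":0,"dz":0.12,"hand":1},{"wx":0,"wy":0,"wz":0,"dx":0,"dy":0,"dz":0.12,"hand":1},{"wx":0,"wy":0,"wz":0,"dx":0,"dy":0,"dz":0.12,"hand":1},{"wx":0,"wy":0,"wz":0,"dx":0.02,"dy":0.06,"dz":0.12,"hand":1}]'
python3 -m jog '[{"wx":0,"wy":0,"wz":0,"dx":0.03,"dy":0.09,"dz":0.12,"hand":1},{"wx":0,"wy":0,"wz":0,"dx":0.04,"dy":0.12,"dz":0.1,"hand":1},{"wx":0,"wy":0,"wz":0,"dx":0.041,"dy":0.131,"dz":0.08,"hand":1},{"wx":0,"wy":0,"wz":0,"dx":0.041,"dy":0.131,"dz":0.06,"hand":1},{"wx":0,"wy":0,"wz":0,"dx":0.041,"dy":0.131,"dz":0.04,"hand":1}]'
python3 -m jog '[{"wx":0,"wy":0,"wz":0,"dx":0.041,"dy":0.131,"dz":0,"hand":1},{"wx":0,"wy":0,"wz":0,"dx":0.041,"dy":0.131,"dz":0,"hand":1},{"wx":0,"wy":0,"wz":0,"dx":0.041,"dy":0.131,"dz":0,"hand":1},{"wx":0,"wy":0,"wz":0,"dx":0.045,"dy":0.131,"dz":0,"hand":1}]'
```

```text
clock: 6.63
tool_pos: [0.3706, -0.2501, 0.161]
eef_rot: [0.217, 0.976, -0.001, -0.004]
contact_force: [-0.5, -0.4, -0.5]
opening: 0.63
finger_force: 15.0
clock: 7.05
tool_pos: [0.4214, -0.0957, 0.2615]
eef_rot: [0.214, 0.977, -0.001, -0.002]
contact_force: [0.3, -0.9, -1.5]
opening: 0.625
finger_force: 15.0
clock: 7.38
tool_pos: [0.4627, 0.0352, 0.2598]
eef_rot: [0.214, 0.977, -0.001, -0.004]
contact_force: [0.3, -0.5, -0.6]
opening: 0.629
finger_force: 15.0
```

```bash
python3 -m jog '[{"wx":0,"wy":0,"wz":0,"dx":0.052,"dy":0.147,"dz":0,"hand":1},{"wx":0,"wy":0,"wz":0,"dx":0.052,"dy":0.147,"dz":0,"hand":1},{"wx":0,"wy":0,"wz":0,"dx":0.052,"dy":0.147,"dz":0,"hand":1},{"wx":0,"wy":0,"wz":0,"dx":0.052,"dy":0.147,"dz":0,"hand":1},{"wx":0,"wy":0,"wz":0,"dx":0.052,"dy":0.147,"dz":0,"hand":1}]'
python3 -m jog '[{"wx":0,"wy":0,"wz":0,"dx":0.052,"dy":0.147,"dz":0,"hand":1},{"wx":0,"wy":0,"wz":0,"dx":0.052,"dy":0.147,"dz":0,"hand":1},{"wx":0,"wy":0,"wz":0,"dx":0.052,"dy":0.147,"dz":0,"hand":1},{"wx":0,"wy":0,"wz":0,"dx":0.05,"dy":0.14,"dz":0,"hand":1},{"wx":0,"wy":0,"wz":0,"dx":0,"dy":0,"dz":0,"hand":1}]'
```

```text
clock: 7.8
tool_pos: [0.5281, 0.2191, 0.2594]
eef_rot: [0.214, 0.977, -0.001, -0.004]
contact_force: [1.4, -0.2, -0.3]
opening: 0.627
finger_force: 15.0
clock: 8.22
tool_pos: [0.5782, 0.3716, 0.2588]
eef_rot: [0.21, 0.978, 0.003, -0.005]
contact_force: [-1.4, 0.9, -0.9]
opening: 0.627
finger_force: 15.0
```

```bash
python3 -m jog '[{"wx":0,"wy":0,"wz":0,"dx":0,"dy":-0.02,"dz":-0.09,"hand":1},{"wx":0,"wy":0,"wz":0,"dx":0,"dy":0,"dz":-0.09,"hand":1},{"wx":0,"wy":0,"wz":0,"dx":0,"dy":0,"dz":-0.09,"hand":1},{"wx":0,"wy":0,"wz":0,"dx":0,"dy":0,"dz":-0.08,"hand":1},{"wx":0,"wy":0,"wz":0,"dx":0,"dy":0,"dz":0,"hand":1}]'
python3 -m jog '[{"wx":0,"wy":0,"wz":0,"dx":0,"dy":0,"dz":0,"hand":0},{"wx":0,"wy":0,"wz":0,"dx":0,"dy":0,"dz":0,"hand":0},{"wx":0,"wy":0,"wz":0,"dx":0,"dy":0,"dz":0,"hand":0},{"wx":0,"wy":0,"wz":0,"dx":0,"dy":0,"dz":0,"hand":0},{"wx":0,"wy":0,"wz":0,"dx":0,"dy":0,"dz":0,"hand":0}]'
python3 -m jog '[{"wx":0,"wy":0,"wz":0,"dx":0,"dy":0,"dz":0.1,"hand":0},{"wx":0,"wy":0,"wz":0,"dx":0,"dy":0,"dz":0.13,"hand":0},{"wx":0,"wy":0,"wz":0,"dx":0,"dy":0,"dz":0.13,"hand":0}]'
```

```text
clock: 8.63
tool_pos: [0.5773, 0.3549, 0.1673]
eef_rot: [0.214, 0.977, -0.005, -0.006]
contact_force: [-0.3, -0.6, -0.9]
opening: 0.627
finger_force: 15.0
clock: 9.05
tool_pos: [0.5802, 0.3586, 0.1738]
eef_rot: [0.214, 0.977, 0.0, -0.002]
contact_force: [0.3, 0.1, 0.5]
opening: 0.981
finger_force: 0.0
clock: 9.3
tool_pos: [0.5793, 0.3579, 0.2635]
eef_rot: [0.214, 0.977, -0.001, -0.003]
contact_force: [1.0, -0.0, -0.1]
opening: 1.0
finger_force: 0.0
```

```bash
python3 -m jog '[{"wx":0,"wy":0,"wz":0,"dx":-0.049,"dy":-0.139,"dz":0,"hand":0},{"wx":0,"wy":0,"wz":0,"dx":-0.049,"dy":-0.139,"dz":0,"hand":0},{"wx":0,"wy":0,"wz":0,"dx":-0.049,"dy":-0.139,"dz":0,"hand":0},{"wx":0,"wy":0,"wz":0,"dx":-0.049,"dy":-0.139,"dz":0,"hand":0},{"wx":0,"wy":0,"wz":0,"dx":-0.049,"dy":-0.139,"dz":0,"hand":0}]'
python3 -m jog '[{"wx":0,"wy":0,"wz":0,"dx":-0.049,"dy":-0.139,"dz":0,"hand":0},{"wx":0,"wy":0,"wz":0,"dx":-0.049,"dy":-0.139,"dz":0,"hand":0},{"wx":0,"wy":0,"wz":0,"dx":-0.049,"dy":-0.139,"dz":0,"hand":0},{"wx":0,"wy":0,"wz":0,"dx":-0.049,"dy":-0.139,"dz":-0.05,"hand":0},{"wx":0,"wy":0,"wz":0,"dx":-0.049,"dy":-0.139,"dz":-0.08,"hand":0}]'
python3 -m jog '[{"wx":0,"wy":0,"wz":0,"dx":0,"dy":0,"dz":-0.1,"hand":0},{"wx":0,"wy":0,"wz":0,"dx":0,"dy":0,"dz":-0.1,"hand":0},{"wx":0,"wy":0,"wz":0,"dx":0,"dy":0,"dz":-0.1,"hand":0},{"wx":0,"wy":0,"wz":0,"dx":0,"dy":0,"dz":0,"hand":0},{"wx":0,"wy":0,"wz":0,"dx":0,"dy":0,"dz":0,"hand":0}]'
```

```text
clock: 9.72
tool_pos: [0.5179, 0.183, 0.2632]
eef_rot: [0.214, 0.977, -0.0, -0.002]
contact_force: [0.7, 0.5, 0.0]
opening: 0.997
finger_force: 0.0
clock: 10.13
tool_pos: [0.4583, 0.0099, 0.2319]
eef_rot: [0.214, 0.977, 0.0, -0.0]
contact_force: [0.5, -2.0, -0.1]
opening: 0.998
finger_force: 0.0
clock: 10.55
tool_pos: [0.4571, 0.0111, 0.1552]
eef_rot: [0.213, 0.977, -0.001, -0.004]
contact_force: [0.6, 0.3, 0.4]
opening: 1.003
finger_force: 0.0
```

```bash
python3 - <<'E'
from plant import r
import cv2,numpy as np
im=[r.snapshot(n)[:,:,::-1] for n in ("scene","side")]
cv2.imwrite("pics/a1.png",cv2.resize(np.hstack(im),(800,300)))
E
```

```text
(no output)
```

View pics/a1.png

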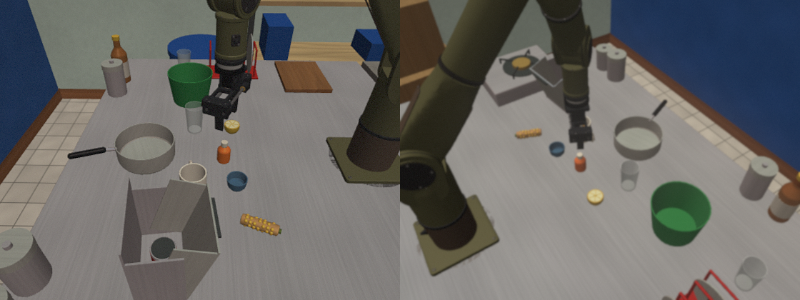

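The can sits in the bin (at 162,245 in the left half); the bottle, tumbler and mug are undisturbed and the gripper hangs above the bottle.

```bash
python3 -m jog '[{"wx":0,"wy":0,"wz":0,"dx":0,"dy":0,"dz":-0.1,"hand":0},{"wx":0,"wy":0,"wz":0,"dx":0,"dy":0,"dz":-0.12,"hand":0},{"wx":0,"wy":0,"wz":0,"dx":0,"dy":0,"dz":-0.12,"hand":0},{"wx":0,"wy":0,"wz":0,"dx":0,"dy":0,"dz":-0.12,"hand":0},{"wx":0,"wy":0,"wz":0,"dx":0,"dy":0,"dz":-0.08,"hand":0}]'
python3 -m jog '[{"wx":0,"wy":0,"wz":0,"dx":0,"dy":0,"dz":0,"hand":0},{"wx":0,"wy":0,"wz":0,"dx":0,"dy":0,"dz":0,"hand":0}]'
```

```text
clock: 11.07
tool_pos: [0.4586, 0.0115, 0.0196]
eef_rot: [0.214, 0.977, 0.0, -0.002]
contact_force: [-0.2, -0.7, 0.1]
opening: 1.0
finger_force: 0.0
clock: 11.23
tool_pos: [0.4581, 0.0114, 0.0207]
eef_rot: [0.213, 0.977, -0.001, -0.002]
contact_force: [0.4, -0.0, 0.8]
opening: 0.998
finger_force: 0.0
```

```bash
python3 -m jog '[{"wx":0,"wy":0,"wz":0,"dx":0,"dy":0,"dz":-0.016,"hand":0},{"wx":0,"wy":0,"wz":0,"dx":0,"dy":0,"dz":0,"hand":1},{"wx":0,"wy":0,"wz":0,"dx":0,"dy":0,"dz":0,"hand":1},{"wx":0,"wy":0,"wz":0,"dx":0,"dy":0,"dz":0,"hand":1},{"wx":0,"wy":0,"wz":0,"dx":0,"dy":0,"dz":0,"hand":1}]' 15
python3 -m jog '[{"wx":0,"wy":0,"wz":0,"dx":0,"dy":0,"dz":0,"hand":1},{"wx":0,"wy":0,"wz":0,"dx":0,"dy":0,"dz":0,"hand":1},{"wx":0,"wy":0,"wz":0,"dx":0,"dy":0,"dz":0,"hand":1},{"wx":0,"wy":0,"wz":0,"dx":0,"dy":0,"dz":0,"hand":1},{"wx":0,"wy":0,"wz":0,"dx":0,"dy":0,"dz":0,"hand":1}]'
python3 -m jog '[{"wx":0,"wy":0,"wz":0,"dx":0,"dy":0,"dz":0.08,"hand":1},{"wx":0,"wy":0,"wz":0,"dx":0,"dy":0,"dz":0.12,"hand":1},{"wx":0,"wy":0,"wz":0,"dx":0,"dy":0,"dz":0.13,"hand":1},{"wx":0,"wy":0,"wz":0,"dx":0,"dy":0,"dz":0.13,"hand":1},{"wx":0,"wy":0,"wz":0,"dx":0,"dy":0,"dz":0.13,"hand":1}]'
python3 -m jog '[{"wx":0,"wy":0,"wz":0,"dx":0,"dy":0,"dz":0.13,"hand":1},{"wx":0,"wy":0,"wz":0,"dx":0,"dy":0,"dz":0.13,"hand":1},{"wx":0,"wy":0,"wz":0,"dx":0,"dy":0,"dz":0.13,"hand":1},{"wx":0,"wy":0,"wz":0,"dx":0,"dy":0,"dz":0,"hand":1}]'
```

```text
clock: 11.65
tool_pos: [0.4577, 0.0108, 0.0168]
eef_rot: [0.214, 0.977, -0.0, -0.002]
contact_force: [-0.0, -0.1, -0.2]
opening: 0.722
finger_force: 0.0
clock: 12.07
tool_pos: [0.4573, 0.0109, 0.0162]
eef_rot: [0.214, 0.977, -0.0, -0.003]
contact_force: [0.5, -0.1, 1.3]
opening: 0.474
finger_force: 15.0
clock: 12.48
tool_pos: [0.4564, 0.0107, 0.165]
eef_rot: [0.214, 0.977, -0.0, -0.004]
contact_force: [1.2, -0.4, -0.7]
opening: 0.466
finger_force: 15.0
clock: 12.82
tool_pos: [0.46, 0.012, 0.2659]
eef_rot: [0.214, 0.977, 0.001, 0.001]
contact_force: [0.5, 0.4, 0.0]
opening: 0.473
finger_force: 15.0
```

```bash
python3 -m jog '[{"wx":0,"wy":0,"wz":0,"dx":0.048,"dy":0.141,"dz":0,"hand":1},{"wx":0,"wy":0,"wz":0,"dx":0.048,"dy":0.141,"dz":0,"hand":1},{"wx":0,"wy":0,"wz":0,"dx":0.048,"dy":0.141,"dz":0,"hand":1},{"wx":0,"wy":0,"wz":0,"dx":0.048,"dy":0.141,"dz":0,"hand":1},{"wx":0,"wy":0,"wz":0,"dx":0.048,"dy":0.141,"dz":0,"hand":1}]'
python3 -m jog '[{"wx":0,"wy":0,"wz":0,"dx":0.048,"dy":0.141,"dz":0,"hand":1},{"wx":0,"wy":0,"wz":0,"dx":0.048,"dy":0.141,"dz":0,"hand":1},{"wx":0,"wy":0,"wz":0,"dx":0.048,"dy":0.141,"dz":0,"hand":1},{"wx":0,"wy":0,"wz":0,"dx":0.048,"dy":0.13,"dz":0,"hand":1},{"wx":0,"wy":0,"wz":0,"dx":0.048,"dy":0.12,"dz":0,"hand":1}]'
python3 -m jog '[{"wx":0,"wy":0,"wz":0,"dx":0,"dy":0,"dz":-0.09,"hand":1},{"wx":0,"wy":0,"wz":0,"dx":0,"dy":0,"dz":-0.09,"hand":1},{"wx":0,"wy":0,"wz":0,"dx":0,"dy":0,"dz":-0.09,"hand":1},{"wx":0,"wy":0,"wz":0,"dx":0,"dy":0,"dz":-0.08,"hand":1},{"wx":0,"wy":0,"wz":0,"dx":0,"dy":0,"dz":0,"hand":1}]'
python3 -m jog '[{"wx":0,"wy":0,"wz":0,"dx":0,"dy":0,"dz":0,"hand":0},{"wx":0,"wy":0,"wz":0,"dx":0,"dy":0,"dz":0,"hand":0},{"wx":0,"wy":0,"wz":0,"dx":0,"dy":0,"dz":0,"hand":0},{"wx":0,"wy":0,"wz":0,"dx":0,"dy":0,"dz":0,"hand":0},{"wx":0,"wy":0,"wz":0,"dx":0,"dy":0,"dz":0,"hand":0}]'
python3 -m jog '[{"wx":0,"wy":0,"wz":0,"dx":0,"dy":0,"dz":0.1,"hand":0},{"wx":0,"wy":0,"wz":0,"dx":0,"dy":0,"dz":0.13,"hand":0},{"wx":0,"wy":0,"wz":0,"dx":0,"dy":0,"dz":0.13,"hand":0}]'
```

```text
clock: 13.23
tool_pos: [0.5172, 0.1883, 0.2601]
eef_rot: [0.214, 0.977, -0.001, -0.003]
contact_force: [0.9, 0.0, 0.8]
opening: 0.466
finger_force: 15.0
clock: 13.65
tool_pos: [0.5769, 0.3573, 0.2597]
eef_rot: [0.213, 0.977, -0.001, -0.003]
contact_force: [0.8, -1.0, 0.7]
opening: 0.472
finger_force: 15.0
clock: 14.07
tool_pos: [0.5748, 0.3527, 0.1678]
eef_rot: [0.213, 0.977, -0.005, -0.006]
contact_force: [-0.2, -0.0, -1.4]
opening: 0.47
finger_force: 15.0
clock: 14.48
tool_pos: [0.5778, 0.3558, 0.1749]
eef_rot: [0.214, 0.977, 0.0, -0.002]
contact_force: [-0.6, 1.0, 0.6]
opening: 0.823
finger_force: 0.0
clock: 14.73
tool_pos: [0.5769, 0.3551, 0.2646]
eef_rot: [0.214, 0.977, -0.001, -0.003]
contact_force: [0.4, 1.2, 0.1]
opening: 1.0
finger_force: 0.0
```

```bash
python3 -m jog '[{"wx":0,"wy":0,"wz":0,"dx":-0.135,"dy":-0.063,"dz":0,"hand":0},{"wx":0,"wy":0,"wz":0,"dx":-0.135,"dy":-0.063,"dz":0,"hand":0},{"wx":0,"wy":0,"wz":0,"dx":-0.135,"dy":-0.063,"dz":0,"hand":0},{"wx":0,"wy":0,"wz":0,"dx":-0.135,"dy":-0.063,"dz":0,"hand":0},{"wx":0,"wy":0,"wz":0,"dx":-0.135,"dy":-0.063,"dz":0,"hand":0}]'
python3 -m jog '[{"wx":0,"wy":0,"wz":0.029,"dx":-0.125,"dy":-0.06,"dz":0,"hand":0},{"wx":0,"wy":0,"wz":0,"dx":0,"dy":0,"dz":-0.1,"hand":0},{"wx":0,"wy":0,"wz":0,"dx":0,"dy":0,"dz":-0.1,"hand":0},{"wx":0,"wy":0,"wz":0,"dx":0,"dy":0,"dz":-0.1,"hand":0},{"wx":0,"wy":0,"wz":0,"dx":0,"dy":0,"dz":-0.1,"hand":0}]'
python3 -m jog '[{"wx":0,"wy":0,"wz":0,"dx":0,"dy":0,"dz":-0.1,"hand":0},{"wx":0,"wy":0,"wz":0,"dx":0,"dy":0,"dz":-0.1,"hand":0},{"wx":0,"wy":0,"wz":0,"dx":0,"dy":0,"dz":-0.1,"hand":0},{"wx":0,"wy":0,"wz":0,"dx":0,"dy":0,"dz":0,"hand":0},{"wx":0,"wy":0,"wz":0,"dx":0,"dy":0,"dz":0,"hand":0}]'
python3 - <<'E'
from fit import *
im=[r.snapshot(n)[:,:,::-1] for n in ("scene","side")]
cv2.imwrite("pics/a2.png",cv2.resize(np.hstack(im),(800,300)))
f=fit("cob",cams=("scene",),yaws=(2.77,)); print(f)
E
```

```text
clock: 15.15
tool_pos: [0.4071, 0.2759, 0.2643]
eef_rot: [0.214, 0.977, 0.0, -0.002]
contact_force: [-0.1, 0.0, -0.2]
opening: 1.001
finger_force: 0.0
clock: 15.57
tool_pos: [0.3778, 0.262, 0.1636]
eef_rot: [0.185, 0.983, 0.001, -0.002]
contact_force: [0.4, 0.5, -0.4]
opening: 1.002
finger_force: 0.0
clock: 15.98
tool_pos: [0.3771, 0.2618, 0.0886]
eef_rot: [0.185, 0.983, -0.001, -0.003]
contact_force: [-0.3, -0.2, -0.4]
opening: 1.003
finger_force: 0.0
(array([0.37515696, 0.25942331, 2.82969331]), np.float64(0.3327713306907253), ['scene'])
```

View pics/a2.png

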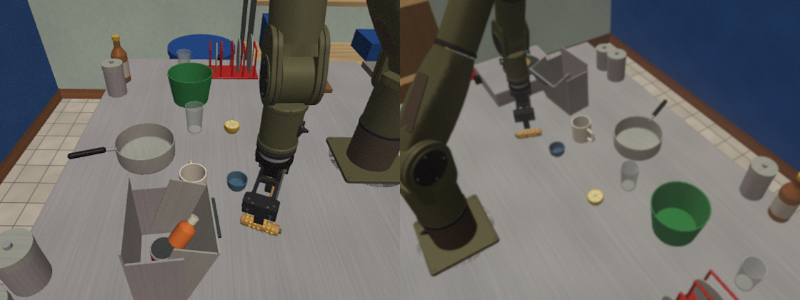

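The bottle leans inside the bin on the can (180,235); the gripper is straddling the cob at (262,222).

```bash
python3 -m jog '[{"wx":0,"wy":0,"wz":0,"dx":-0.008,"dy":-0.004,"dz":-0.1,"hand":0},{"wx":0,"wy":0,"wz":0,"dx":0,"dy":0,"dz":-0.1,"hand":0},{"wx":0,"wy":0,"wz":0,"dx":0,"dy":0,"dz":-0.08,"hand":0},{"wx":0,"wy":0,"wz":0,"dx":0,"dy":0,"dz":-0.04,"hand":0},{"wx":0,"wy":0,"wz":0,"dx":0,"dy":0,"dz":0,"hand":0}]'
python3 -m jog '[{"wx":0,"wy":0,"wz":0,"dx":0,"dy":0,"dz":0,"hand":0},{"wx":0,"wy":0,"wz":0,"dx":0,"dy":0,"dz":0,"hand":0}]'
```

```text
clock: 16.55
tool_pos: [0.3755, 0.2608, 0.0081]
eef_rot: [0.184, 0.983, -0.001, -0.002]
contact_force: [0.6, -0.3, 0.1]
opening: 1.002
finger_force: 0.0
clock: 16.72
tool_pos: [0.3759, 0.2616, 0.0098]
eef_rot: [0.186, 0.983, 0.001, -0.003]
contact_force: [1.0, 0.1, -0.2]
opening: 0.997
finger_force: 0.0
```

```bash
python3 -m jog '[{"wx":0,"wy":0,"wz":0,"dx":0,"dy":0,"dz":-0.02,"hand":0},{"wx":0,"wy":0,"wz":0,"dx":0,"dy":0,"dz":0,"hand":1},{"wx":0,"wy":0,"wz":0,"dx":0,"dy":0,"dz":0,"hand":1},{"wx":0,"wy":0,"wz":0,"dx":0,"dy":0,"dz":0,"hand":1},{"wx":0,"wy":0,"wz":0,"dx":0,"dy":0,"dz":0,"hand":1}]' 15
python3 -m jog '[{"wx":0,"wy":0,"wz":0,"dx":0,"dy":0,"dz":0,"hand":1},{"wx":0,"wy":0,"wz":0,"dx":0,"dy":0,"dz":0,"hand":1},{"wx":0,"wy":0,"wz":0,"dx":0,"dy":0,"dz":0,"hand":1},{"wx":0,"wy":0,"wz":0,"dx":0,"dy":0,"dz":0,"hand":1},{"wx":0,"wy":0,"wz":0,"dx":0,"dy":0,"dz":0,"hand":1}]'
python3 -m jog '[{"wx":0,"wy":0,"wz":0,"dx":0,"dy":0,"dz":0,"hand":1},{"wx":0,"wy":0,"wz":0,"dx":0,"dy":0,"dz":0.08,"hand":1},{"wx":0,"wy":0,"wz":0,"dx":0,"dy":0,"dz":0.12,"hand":1},{"wx":0,"wy":0,"wz":0,"dx":0,"dy":0,"dz":0.12,"hand":1},{"wx":0,"wy":0,"wz":0,"dx":0,"dy":0,"dz":0.12,"hand":1}]'
python3 -m jog '[{"wx":0,"wy":0,"wz":0,"dx":0,"dy":0,"dz":0.12,"hand":1},{"wx":0,"wy":0,"wz":0,"dx":0,"dy":0,"dz":0.12,"hand":1},{"wx":0,"wy":0,"wz":0,"dx":0,"dy":0,"dz":0.12,"hand":1},{"wx":0,"wy":0,"wz":0,"dx":0,"dy":0,"dz":0,"hand":1}]'
```

```text
clock: 17.13
tool_pos: [0.3756, 0.2608, 0.0053]
eef_rot: [0.186, 0.983, -0.0, -0.003]
contact_force: [0.1, 0.8, -0.4]
opening: 0.727
finger_force: 0.0
clock: 17.55
tool_pos: [0.3753, 0.2607, 0.0047]
eef_rot: [0.185, 0.983, -0.0, -0.003]
contact_force: [0.0, 1.2, -0.9]
opening: 0.344
finger_force: 0.0
clock: 17.97
tool_pos: [0.3769, 0.2608, 0.0967]
eef_rot: [0.186, 0.983, 0.0, -0.001]
contact_force: [1.6, -0.5, -0.7]
opening: 0.341
finger_force: 15.0
clock: 18.3
tool_pos: [0.3793, 0.2635, 0.1902]
eef_rot: [0.186, 0.982, 0.005, 0.003]
contact_force: [-0.0, 1.6, -0.9]
opening: 0.34
finger_force: 15.0
```

```bash
python3 -m jog '[{"wx":0,"wy":0,"wz":0,"dx":0.041,"dy":-0.12,"dz":0,"hand":1},{"wx":0,"wy":0,"wz":0,"dx":0.041,"dy":-0.15,"dz":0,"hand":1},{"wx":0,"wy":0,"wz":0,"dx":0.041,"dy":-0.15,"dz":0,"hand":1},{"wx":0,"wy":0,"wz":0,"dx":0.041,"dy":-0.15,"dz":0,"hand":1},{"wx":0,"wy":0,"wz":0,"dx":0.041,"dy":-0.15,"dz":0,"hand":1}]'
python3 -m jog '[{"wx":0,"wy":0,"wz":0,"dx":0.041,"dy":-0.15,"dz":0,"hand":1},{"wx":0,"wy":0,"wz":0,"dx":0.041,"dy":-0.15,"dz":0,"hand":1},{"wx":0,"wy":0,"wz":0,"dx":0.051,"dy":-0.143,"dz":0,"hand":1},{"wx":0,"wy":0,"wz":0,"dx":0.051,"dy":-0.143,"dz":0,"hand":1},{"wx":0,"wy":0,"wz":0,"dx":0.051,"dy":-0.143,"dz":0,"hand":1}]'
python3 -m jog '[{"wx":0,"wy":0,"wz":0,"dx":0.051,"dy":-0.143,"dz":0,"hand":1},{"wx":0,"wy":0,"wz":0,"dx":0.051,"dy":-0.143,"dz":0,"hand":1},{"wx":0,"wy":0,"wz":0,"dx":0.051,"dy":-0.143,"dz":0,"hand":1},{"wx":0,"wy":0,"wz":0,"dx":0.051,"dy":-0.143,"dz":0,"hand":1},{"wx":0,"wy":0,"wz":0,"dx":0.051,"dy":-0.143,"dz":0,"hand":1}]'
```

```text
clock: 18.72
tool_pos: [0.4287, 0.0796, 0.1852]
eef_rot: [0.186, 0.983, 0.001, -0.0]
contact_force: [1.7, 1.1, -1.2]
opening: 0.342
finger_force: 15.0
clock: 19.13
tool_pos: [0.4873, -0.1028, 0.185]
eef_rot: [0.186, 0.982, 0.001, -0.001]
contact_force: [0.9, 0.5, -0.7]
opening: 0.334
finger_force: 15.0
clock: 19.55
tool_pos: [0.5508, -0.2815, 0.1846]
eef_rot: [0.186, 0.982, 0.001, -0.001]
contact_force: [0.3, -0.1, -1.0]
opening: 0.335
finger_force: 15.0
```

```bash
python3 -m jog '[{"wx":0,"wy":0,"wz":0,"dx":0.054,"dy":-0.154,"dz":0,"hand":1},{"wx":0,"wy":0,"wz":0,"dx":0.054,"dy":-0.154,"dz":0,"hand":1},{"wx":0,"wy":0,"wz":0,"dx":0,"dy":0,"dz":0,"hand":1},{"wx":0,"wy":0,"wz":0,"dx":0,"dy":0,"dz":-0.08,"hand":1},{"wx":0,"wy":0,"wz":0,"dx":0,"dy":0,"dz":-0.1,"hand":1}]'
python3 -m jog '[{"wx":0,"wy":0,"wz":0,"dx":0,"dy":0,"dz":-0.1,"hand":1},{"wx":0,"wy":0,"wz":0,"dx":0,"dy":0,"dz":-0.1,"hand":1},{"wx":0,"wy":0,"wz":0,"dx":0,"dy":0,"dz":0,"hand":1},{"wx":0,"wy":0,"wz":0,"dx":0,"dy":0,"dz":0,"hand":0.4},{"wx":0,"wy":0,"wz":0,"dx":0,"dy":0,"dz":0,"hand":0.4}]'
python3 -m jog '[{"wx":0,"wy":0,"wz":0,"dx":0,"dy":0,"dz":0,"hand":0.4},{"wx":0,"wy":0,"wz":0,"dx":0,"dy":0,"dz":0,"hand":0.4},{"wx":0,"wy":0,"wz":0,"dx":0,"dy":0,"dz":0.08,"hand":0.4},{"wx":0,"wy":0,"wz":0,"dx":0,"dy":0,"dz":0.12,"hand":0},{"wx":0,"wy":0,"wz":0,"dx":0,"dy":0,"dz":0.14,"hand":0}]'
```

```text
clock: 19.97
tool_pos: [0.5794, -0.357, 0.1408]
eef_rot: [0.187, 0.982, 0.001, 0.002]
contact_force: [0.1, 0.8, -1.4]
opening: 0.338
finger_force: 15.0
clock: 20.38
tool_pos: [0.5793, -0.356, 0.0919]
eef_rot: [0.186, 0.983, 0.001, 0.001]
contact_force: [0.5, 1.0, 0.4]
opening: 0.465
finger_force: 0.0
clock: 20.8
tool_pos: [0.5778, -0.356, 0.1765]
eef_rot: [0.186, 0.983, 0.002, -0.001]
contact_force: [0.6, -0.9, 0.0]
opening: 0.731
finger_force: 0.0
```

```bash
python3 -m jog '[{"wx":0,"wy":0,"wz":0,"dx":-0.088,"dy":0.123,"dz":0,"hand":0},{"wx":0,"wy":0,"wz":0,"dx":-0.088,"dy":0.123,"dz":0,"hand":0},{"wx":0,"wy":0,"wz":0,"dx":-0.088,"dy":0.123,"dz":0,"hand":0},{"wx":0,"wy":0,"wz":0,"dx":-0.088,"dy":0.123,"dz":0,"hand":0},{"wx":0,"wy":0,"wz":0,"dx":-0.088,"dy":0.123,"dz":0,"hand":0}]'
python3 -m jog '[{"wx":0,"wy":0,"wz":0,"dx":-0.088,"dy":0.123,"dz":0,"hand":0},{"wx":0,"wy":0,"wz":0,"dx":-0.088,"dy":0.123,"dz":0,"hand":0},{"wx":0,"wy":0,"wz":0,"dx":0,"dy":0,"dz":-0.1,"hand":0},{"wx":0,"wy":0,"wz":0,"dx":0,"dy":0,"dz":-0.12,"hand":0},{"wx":0,"wy":0,"wz":0,"dx":0,"dy":0,"dz":-0.12,"hand":0}]'
python3 -m jog '[{"wx":0,"wy":0,"wz":0,"dx":0,"dy":0,"dz":0,"hand":0},{"wx":0,"wy":0,"wz":0,"dx":0,"dy":0,"dz":0,"hand":0}]'
python3 - <<'E'
from fit import *
im=[r.snapshot(n)[:,:,::-1] for n in ("scene","side")]
cv2.imwrite("pics/a3.png",cv2.resize(np.hstack(im),(800,300)))
print(fit("lemon"))
E
```

```text
clock: 21.22
tool_pos: [0.4679, -0.2014, 0.1774]
eef_rot: [0.187, 0.982, 0.001, 0.002]
contact_force: [0.8, -0.1, 0.1]
opening: 0.997
finger_force: 0.0
clock: 21.63
tool_pos: [0.4261, -0.1407, 0.0919]
eef_rot: [0.186, 0.983, 0.002, 0.003]
contact_force: [0.2, -0.6, -0.9]
opening: 0.997
finger_force: 0.0
clock: 21.8
tool_pos: [0.4247, -0.1407, 0.0913]
eef_rot: [0.186, 0.983, 0.001, -0.0]
contact_force: [1.1, -0.1, -0.3]
opening: 0.996
finger_force: 0.0
(array([ 0.42440843, -0.140984  , -0.03373577]), np.float64(0.3474773354309602), ['scene', 'side'])
```

View pics/a3.png

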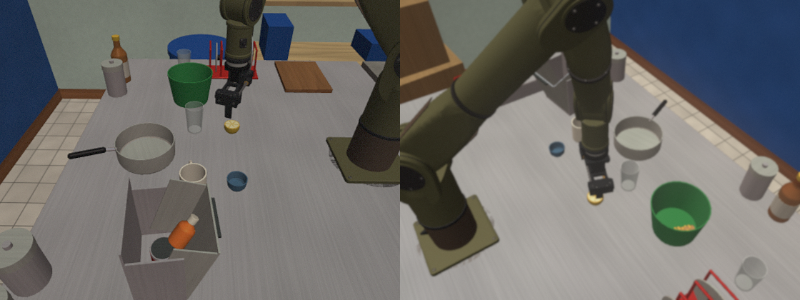

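The cob lies in the pail (685,228) and the gripper is centred over the lemon.

```bash
python3 -m jog '[{"wx":0,"wy":0,"wz":0,"dx":0,"dy":0,"dz":-0.1,"hand":0},{"wx":0,"wy":0,"wz":0,"dx":0,"dy":0,"dz":-0.1,"hand":0},{"wx":0,"wy":0,"wz":0,"dx":0,"dy":0,"dz":-0.08,"hand":0},{"wx":0,"wy":0,"wz":0,"dx":0,"dy":0,"dz":-0.05,"hand":0},{"wx":0,"wy":0,"wz":0,"dx":0,"dy":0,"dz":0,"hand":0}]'
python3 -m jog '[{"wx":0,"wy":0,"wz":0,"dx":0,"dy":0,"dz":0,"hand":1},{"wx":0,"wy":0,"wz":0,"dx":0,"dy":0,"dz":0,"hand":1},{"wx":0,"wy":0,"wz":0,"dx":0,"dy":0,"dz":0,"hand":1},{"wx":0,"wy":0,"wz":0,"dx":0,"dy":0,"dz":0,"hand":1},{"wx":0,"wy":0,"wz":0,"dx":0,"dy":0,"dz":0,"hand":1}]' 15
python3 -m jog '[{"wx":0,"wy":0,"wz":0,"dx":0,"dy":0,"dz":0,"hand":1},{"wx":0,"wy":0,"wz":0,"dx":0,"dy":0,"dz":0,"hand":1},{"wx":0,"wy":0,"wz":0,"dx":0,"dy":0,"dz":0,"hand":1},{"wx":0,"wy":0,"wz":0,"dx":0,"dy":0,"dz":0.05,"hand":1},{"wx":0,"wy":0,"wz":0,"dx":0,"dy":0,"dz":0.08,"hand":1}]'
```

```text
clock: 22.42
tool_pos: [0.4248, -0.141, 0.0076]
eef_rot: [0.186, 0.983, 0.001, 0.0]
contact_force: [-0.1, 0.0, -0.1]
opening: 1.0
finger_force: 0.0
clock: 22.83
tool_pos: [0.425, -0.1412, 0.0092]
eef_rot: [0.186, 0.982, 0.001, 0.001]
contact_force: [0.8, 0.5, 0.1]
opening: 0.648
finger_force: 0.0
clock: 23.25
tool_pos: [0.4239, -0.1407, 0.04]
eef_rot: [0.186, 0.983, 0.002, -0.001]
contact_force: [0.1, -0.2, 0.1]
opening: 0.604
finger_force: 15.0
```

```bash
python3 -m jog '[{"wx":0,"wy":0,"wz":0,"dx":0,"dy":0,"dz":0.12,"hand":1},{"wx":0,"wy":0,"wz":0,"dx":0,"dy":0,"dz":0.12,"hand":1},{"wx":0,"wy":0,"wz":0,"dx":0,"dy":0,"dz":0.12,"hand":1},{"wx":0,"wy":0,"wz":0,"dx":0,"dy":0,"dz":0.12,"hand":1},{"wx":0,"wy":0,"wz":0,"dx":0,"dy":0,"dz":0.12,"hand":1}]'
python3 -m jog '[{"wx":0,"wy":0,"wz":0,"dx":0.088,"dy":-0.124,"dz":0,"hand":1},{"wx":0,"wy":0,"wz":0,"dx":0.088,"dy":-0.124,"dz":0,"hand":1},{"wx":0,"wy":0,"wz":0,"dx":0.088,"dy":-0.124,"dz":0,"hand":1},{"wx":0,"wy":0,"wz":0,"dx":0.088,"dy":-0.124,"dz":0,"hand":1},{"wx":0,"wy":0,"wz":0,"dx":0.088,"dy":-0.124,"dz":0,"hand":1}]'
python3 -m jog '[{"wx":0,"wy":0,"wz":0,"dx":0.088,"dy":-0.124,"dz":0,"hand":1},{"wx":0,"wy":0,"wz":0,"dx":0.088,"dy":-0.124,"dz":0,"hand":1},{"wx":0,"wy":0,"wz":0,"dx":0,"dy":0,"dz":0,"hand":1},{"wx":0,"wy":0,"wz":0,"dx":0,"dy":0,"dz":-0.1,"hand":1},{"wx":0,"wy":0,"wz":0,"dx":0,"dy":0,"dz":-0.1,"hand":1}]'
```

```text
clock: 23.67
tool_pos: [0.4239, -0.1409, 0.1912]
eef_rot: [0.186, 0.983, 0.002, -0.0]
contact_force: [0.6, -1.2, -0.3]
opening: 0.603
finger_force: 15.0
clock: 24.08
tool_pos: [0.5347, -0.2979, 0.1897]
eef_rot: [0.186, 0.982, 0.001, -0.0]
contact_force: [1.1, 0.4, -0.8]
opening: 0.603
finger_force: 15.0
clock: 24.5
tool_pos: [0.5796, -0.3585, 0.14]
eef_rot: [0.187, 0.982, 0.001, 0.002]
contact_force: [-1.5, -0.7, -1.9]
opening: 0.604
finger_force: 15.0
```

```bash
python3 -m jog '[{"wx":0,"wy":0,"wz":0,"dx":0,"dy":0,"dz":-0.1,"hand":1},{"wx":0,"wy":0,"wz":0,"dx":0,"dy":0,"dz":-0.05,"hand":1},{"wx":0,"wy":0,"wz":0,"dx":0,"dy":0,"dz":0,"hand":0.15},{"wx":0,"wy":0,"wz":0,"dx":0,"dy":0,"dz":0,"hand":0.15},{"wx":0,"wy":0,"wz":0,"dx":0,"dy":0,"dz":0,"hand":0.15}]'
python3 -m jog '[{"wx":0,"wy":0,"wz":0,"dx":0,"dy":0,"dz":0,"hand":0.15},{"wx":0,"wy":0,"wz":0,"dx":0,"dy":0,"dz":0.08,"hand":0.15},{"wx":0,"wy":0,"wz":0,"dx":0,"dy":0,"dz":0.12,"hand":0},{"wx":0,"wy":0,"wz":0,"dx":0,"dy":0,"dz":0.14,"hand":0},{"wx":0,"wy":0,"wz":0,"dx":-0.048,"dy":0.148,"dz":0,"hand":0}]'
python3 -m jog '[{"wx":0,"wy":0,"wz":0,"dx":-0.048,"dy":0.148,"dz":0,"hand":0},{"wx":0,"wy":0,"wz":0,"dx":-0.048,"dy":0.148,"dz":0,"hand":0},{"wx":0,"wy":0,"wz":0,"dx":-0.048,"dy":0.148,"dz":0,"hand":0},{"wx":0,"wy":0,"wz":0,"dx":-0.048,"dy":0.148,"dz":0,"hand":0},{"wx":0,"wy":0,"wz":0,"dx":-0.048,"dy":0.148,"dz":0,"hand":0}]'
python3 -m jog '[{"wx":0,"wy":0,"wz":0,"dx":-0.048,"dy":0.148,"dz":0,"hand":0},{"wx":0,"wy":0,"wz":0,"dx":-0.048,"dy":0.148,"dz":0,"hand":0},{"wx":0,"wy":0,"wz":0,"dx":-0.048,"dy":0.148,"dz":0,"hand":0},{"wx":0,"wy":0,"wz":0,"dx":-0.048,"dy":0.148,"dz":0,"hand":0},{"wx":0,"wy":0,"wz":0,"dx":-0.048,"dy":0.148,"dz":0,"hand":0}]'
python3 - <<'E'
from fit import *
P={}
r.snapshot("scene")
im=[r.snapshot(n)[:,:,::-1] for n in ("scene","side")]
cv2.imwrite("pics/a4.png",cv2.resize(np.hstack(im),(800,300)))
print(fit("bowl",cams=("scene",)))
l=[d for d in r.masks_of("side","bowl")]
for d in l: print(d["bbox"],d["p"])
print(fit("pan",yaws=(.378,)))
E
```

```text
clock: 24.92
tool_pos: [0.5798, -0.3581, 0.1039]
eef_rot: [0.186, 0.983, 0.001, 0.002]
contact_force: [0.2, 0.4, -1.0]
opening: 0.805
finger_force: 0.0
clock: 25.33
tool_pos: [0.5727, -0.3302, 0.1953]
eef_rot: [0.193, 0.981, -0.002, 0.01]
contact_force: [2.1, -0.9, -1.0]
opening: 1.001
finger_force: 0.0
clock: 25.75
tool_pos: [0.5066, -0.1346, 0.1888]
eef_rot: [0.186, 0.982, 0.001, 0.002]
contact_force: [0.5, 1.1, 0.7]
opening: 1.001
finger_force: 0.0
clock: 26.17
tool_pos: [0.4468, 0.0508, 0.1886]
eef_rot: [0.186, 0.982, 0.002, 0.002]
contact_force: [0.4, 1.3, 0.2]
opening: 1.003
finger_force: 0.0
(array([0.42539482, 0.12184831, 0.10509175]), np.float64(0.08119651188564692), ['scene'])
[205.8, 197.1, 229.3, 217.0] 0.64
(array([ 0.70423128, -0.00833093,  0.38151717]), np.float64(0.10663568475658602), ['scene', 'side'])
```

View pics/a4.png

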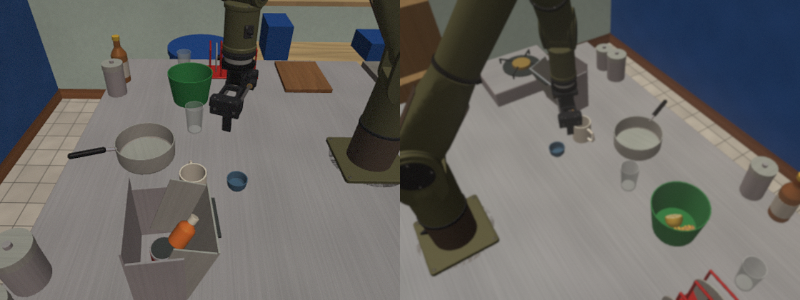

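Lemon and cob are both in the pail (675,222); bowl at (237,182) and pan (145,148) are unmoved.

```bash
python3 -m jog '[{"wx":0,"wy":0,"wz":0,"dx":-0.043,"dy":0.142,"dz":0,"hand":0},{"wx":0,"wy":0,"wz":0,"dx":-0.043,"dy":0.142,"dz":0,"hand":0},{"wx":0,"wy":0,"wz":0,"dx":0,"dy":0,"dz":-0.1,"hand":0},{"wx":0,"wy":0,"wz":0,"dx":0,"dy":0,"dz":-0.12,"hand":0},{"wx":0,"wy":0,"wz":0,"dx":0,"dy":0,"dz":-0.12,"hand":0}]'
python3 -m jog '[{"wx":0,"wy":0,"wz":0,"dx":0,"dy":0,"dz":-0.1,"hand":0},{"wx":0,"wy":0,"wz":0,"dx":0,"dy":0,"dz":0,"hand":0},{"wx":0,"wy":0,"wz":0,"dx":0,"dy":0,"dz":0,"hand":0}]'
```

```text
clock: 26.93
tool_pos: [0.4265, 0.1192, 0.1017]
eef_rot: [0.188, 0.982, 0.002, 0.001]
contact_force: [0.6, 0.1, -1.6]
opening: 0.999
finger_force: 0.0
clock: 27.18
tool_pos: [0.4252, 0.1186, 0.0768]
eef_rot: [0.187, 0.982, 0.0, -0.0]
contact_force: [-0.6, -0.6, -0.3]
opening: 1.003
finger_force: 0.0
```

```bash
python3 -m jog '[{"wx":0,"wy":0,"wz":0,"dx":0,"dy":0.012,"dz":-0.08,"hand":0},{"wx":0,"wy":0,"wz":0,"dx":0,"dy":0,"dz":-0.08,"hand":0},{"wx":0,"wy":0,"wz":0,"dx":0,"dy":0,"dz":-0.08,"hand":0},{"wx":0,"wy":0,"wz":0,"dx":0,"dy":0,"dz":-0.03,"hand":0},{"wx":0,"wy":0,"wz":0,"dx":0,"dy":0,"dz":0,"hand":0}]'
python3 -m jog '[{"wx":0,"wy":0,"wz":0,"dx":0,"dy":0,"dz":0,"hand":1},{"wx":0,"wy":0,"wz":0,"dx":0,"dy":0,"dz":0,"hand":1},{"wx":0,"wy":0,"wz":0,"dx":0,"dy":0,"dz":0,"hand":1},{"wx":0,"wy":0,"wz":0,"dx":0,"dy":0,"dz":0,"hand":1},{"wx":0,"wy":0,"wz":0,"dx":0,"dy":0,"dz":0,"hand":1}]' 20
python3 -m jog '[{"wx":0,"wy":0,"wz":0,"dx":0,"dy":0,"dz":0,"hand":1},{"wx":0,"wy":0,"wz":0,"dx":0,"dy":0,"dz":0,"hand":1},{"wx":0,"wy":0,"wz":0,"dx":0,"dy":0,"dz":0,"hand":1}]'
```

```text
clock: 27.6
tool_pos: [0.4241, 0.1213, 0.0189]
eef_rot: [0.186, 0.983, -0.001, -0.002]
contact_force: [-0.6, 0.2, -0.4]
opening: 1.002
finger_force: 0.0
clock: 28.02
tool_pos: [0.4234, 0.1215, 0.0194]
eef_rot: [0.186, 0.983, -0.001, -0.002]
contact_force: [0.2, -0.1, 6.2]
opening: 0.669
finger_force: 20.0
clock: 28.27
tool_pos: [0.4234, 0.1215, 0.0194]
eef_rot: [0.186, 0.983, -0.001, -0.002]
contact_force: [-0.3, -0.4, 7.3]
opening: 0.67
finger_force: 20.0
```

```bash
python3 -m jog '[{"wx":0,"wy":0,"wz":0,"dx":0,"dy":0,"dz":0,"hand":0},{"wx":0,"wy":0,"wz":0,"dx":0,"dy":0,"dz":0,"hand":0},{"wx":0,"wy":0,"wz":0,"dx":0.004,"dy":0,"dz":-0.02,"hand":0},{"wx":0,"wy":0,"wz":0,"dx":0,"dy":0,"dz":-0.018,"hand":0},{"wx":0,"wy":0,"wz":0,"dx":0,"dy":0,"dz":0,"hand":0}]'
python3 -m jog '[{"wx":0,"wy":0,"wz":0,"dx":0,"dy":0,"dz":0,"hand":1},{"wx":0,"wy":0,"wz":0,"dx":0,"dy":0,"dz":0,"hand":1},{"wx":0,"wy":0,"wz":0,"dx":0,"dy":0,"dz":0,"hand":1},{"wx":0,"wy":0,"wz":0,"dx":0,"dy":0,"dz":0,"hand":1},{"wx":0,"wy":0,"wz":0,"dx":0,"dy":0,"dz":0,"hand":1}]' 15
python3 -m jog '[{"wx":0,"wy":0,"wz":0,"dx":0,"dy":0,"dz":0,"hand":1},{"wx":0,"wy":0,"wz":0,"dx":0,"dy":0,"dz":0,"hand":1},{"wx":0,"wy":0,"wz":0,"dx":0,"dy":0,"dz":0,"hand":1}]'
```

```text
clock: 28.68
tool_pos: [0.4236, 0.1211, 0.0087]
eef_rot: [0.186, 0.983, -0.002, -0.003]
contact_force: [0.4, 0.9, -0.0]
opening: 0.995
finger_force: 0.0
clock: 29.1
tool_pos: [0.4239, 0.1213, 0.0094]
eef_rot: [0.186, 0.983, -0.002, -0.003]
contact_force: [-0.7, -0.9, 2.2]
opening: 0.658
finger_force: 14.8
clock: 29.35
tool_pos: [0.4239, 0.1213, 0.0094]
eef_rot: [0.186, 0.983, -0.002, -0.003]
contact_force: [-0.1, 0.1, 2.1]
opening: 0.657
finger_force: 14.7
```

```bash
python3 -m jog '[{"wx":0,"wy":0,"wz":0,"dx":0,"dy":0,"dz":0.04,"hand":1},{"wx":0,"wy":0,"wz":0,"dx":0,"dy":0,"dz":0.08,"hand":1},{"wx":0,"wy":0,"wz":0,"dx":0,"dy":0,"dz":0.1,"hand":1},{"wx":0,"wy":0,"wz":0,"dx":0,"dy":0,"dz":0.1,"hand":1},{"wx":0,"wy":0,"wz":0,"dx":0,"dy":0,"dz":0.1,"hand":1}]'
python3 -m jog '[{"wx":0,"wy":0,"wz":0,"dx":0,"dy":0,"dz":0.1,"hand":1},{"wx":0,"wy":0,"wz":0,"dx":0,"dy":0,"dz":0.1,"hand":1},{"wx":0,"wy":0,"wz":0,"dx":0.06,"dy":-0.028,"dz":0,"hand":1},{"wx":0,"wy":0,"wz":0,"dx":0.12,"dy":-0.055,"dz":0,"hand":1},{"wx":0,"wy":0,"wz":0,"dx":0.12,"dy":-0.055,"dz":0,"hand":1}]'
python3 -m jog '[{"wx":0,"wy":0,"wz":0,"dx":0.12,"dy":-0.055,"dz":0,"hand":1},{"wx":0,"wy":0,"wz":0,"dx":0.12,"dy":-0.055,"dz":0,"hand":1},{"wx":0,"wy":0,"wz":0,"dx":0.12,"dy":-0.055,"dz":0,"hand":1},{"wx":0,"wy":0,"wz":0,"dx":0.12,"dy":-0.055,"dz":0,"hand":1},{"wx":0,"wy":0,"wz":0,"dx":0.12,"dy":-0.055,"dz":0,"hand":1}]'
python3 -m jog '[{"wx":0,"wy":0,"wz":0,"dx":0.12,"dy":-0.055,"dz":0,"hand":1},{"wx":0,"wy":0,"wz":0,"dx":0.08,"dy":-0.038,"dz":0,"hand":1},{"wx":0,"wy":0,"wz":0,"dx":0,"dy":0,"dz":0,"hand":1},{"wx":0,"wy":0,"wz":0,"dx":0,"dy":0,"dz":0,"hand":1}]'
```

```text
clock: 29.77
tool_pos: [0.4249, 0.1207, 0.1005]
eef_rot: [0.186, 0.983, -0.003, -0.001]
contact_force: [0.8, 0.2, -1.6]
opening: 0.661
finger_force: 15.0
clock: 30.18
tool_pos: [0.5011, 0.0861, 0.1505]
eef_rot: [0.185, 0.983, -0.002, -0.0]
contact_force: [0.0, 1.3, -2.5]
opening: 0.659
finger_force: 15.0
clock: 30.6
tool_pos: [0.6515, 0.0161, 0.1492]
eef_rot: [0.186, 0.982, -0.002, -0.001]
contact_force: [0.4, 1.2, -0.6]
opening: 0.663
finger_force: 15.0
clock: 30.93
tool_pos: [0.7006, -0.0065, 0.1485]
eef_rot: [0.187, 0.982, -0.002, -0.001]
contact_force: [-0.1, -0.2, -2.0]
opening: 0.659
finger_force: 15.0
```

```bash
python3 - <<'E'
from fit import *
im=[r.snapshot(n)[:,:,::-1] for n in ("scene","side")]
cv2.imwrite("pics/a5.png",cv2.resize(np.hstack([im[0][80:320,60:380],im[1][80:320,160:480]]),(800,300)))
E
```

```text
(no output)
```

View pics/a5.png

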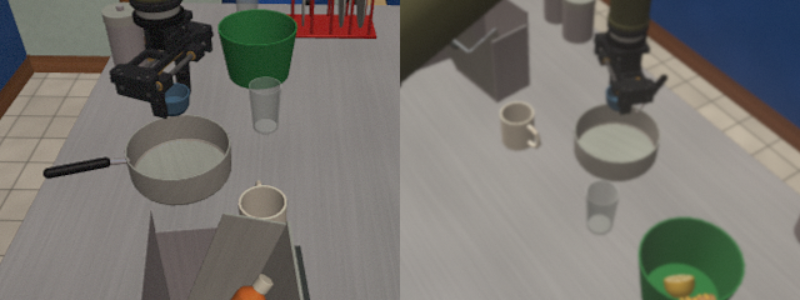

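The bowl is held level above the pan; everything else is in place. Lowering it.

```bash
python3 -m jog '[{"wx":0,"wy":0,"wz":0,"dx":0.012,"dy":0,"dz":-0.08,"hand":1},{"wx":0,"wy":0,"wz":0,"dx":0,"dy":0,"dz":-0.1,"hand":1},{"wx":0,"wy":0,"wz":0,"dx":0,"dy":0,"dz":-0.1,"hand":1},{"wx":0,"wy":0,"wz":0,"dx":0,"dy":0,"dz":-0.1,"hand":1},{"wx":0,"wy":0,"wz":0,"dx":0,"dy":0,"dz":-0.08,"hand":1}]'
python3 -m jog '[{"wx":0,"wy":0,"wz":0,"dx":0,"dy":0,"dz":0,"hand":1},{"wx":0,"wy":0,"wz":0,"dx":0,"dy":0,"dz":0,"hand":1}]'
```

```text
clock: 31.45
tool_pos: [0.7018, -0.0046, 0.0332]
eef_rot: [0.185, 0.983, -0.002, -0.001]
contact_force: [-0.7, -0.3, -0.6]
opening: 0.663
finger_force: 15.0
clock: 31.62
tool_pos: [0.7023, -0.0047, 0.0343]
eef_rot: [0.185, 0.983, -0.002, -0.001]
contact_force: [0.2, -0.3, -1.6]
opening: 0.658
finger_force: 15.0
```

```bash
python3 -m jog '[{"wx":0,"wy":0,"wz":0,"dx":0,"dy":0,"dz":-0.03,"hand":1},{"wx":0,"wy":0,"wz":0,"dx":0,"dy":0,"dz":-0.025,"hand":1},{"wx":0,"wy":0,"wz":0,"dx":0,"dy":0,"dz":-0.016,"hand":1},{"wx":0,"wy":0,"wz":0,"dx":0,"dy":0,"dz":0,"hand":1},{"wx":0,"wy":0,"wz":0,"dx":0,"dy":0,"dz":0,"hand":1}]'
```

```text
clock: 32.03
tool_pos: [0.7039, -0.0056, 0.0172]
eef_rot: [0.186, 0.983, -0.002, 0.0]
contact_force: [-0.6, 0.1, -0.3]
opening: 0.665
finger_force: 15.0
```

```bash
python3 -m jog '[{"wx":0,"wy":0,"wz":0,"dx":0,"dy":0,"dz":-0.008,"hand":1},{"wx":0,"wy":0,"wz":0,"dx":0,"dy":0,"dz":0,"hand":1},{"wx":0,"wy":0,"wz":0,"dx":0,"dy":0,"dz":0,"hand":0.1},{"wx":0,"wy":0,"wz":0,"dx":0,"dy":0,"dz":0,"hand":0.1},{"wx":0,"wy":0,"wz":0,"dx":0,"dy":0,"dz":0,"hand":0.1}]'
python3 -m jog '[{"wx":0,"wy":0,"wz":0,"dx":0,"dy":0,"dz":0,"hand":0.1},{"wx":0,"wy":0,"wz":0,"dx":0,"dy":0,"dz":0.03,"hand":0.1},{"wx":0,"wy":0,"wz":0,"dx":0,"dy":0,"dz":0.08,"hand":0.1},{"wx":0,"wy":0,"wz":0,"dx":0,"dy":0,"dz":0.1,"hand":0.1},{"wx":0,"wy":0,"wz":0,"dx":0,"dy":0,"dz":0.12,"hand":0.1}]'
python3 -m jog '[{"wx":0,"wy":0,"wz":0,"dx":0,"dy":0,"dz":0.12,"hand":0},{"wx":0,"wy":0,"wz":0,"dx":0,"dy":0,"dz":0.12,"hand":0},{"wx":0,"wy":0,"wz":0,"dx":0,"dy":0,"dz":0.12,"hand":0},{"wx":0,"wy":0,"wz":0,"dx":0,"dy":0,"dz":0,"hand":0},{"wx":0,"wy":0,"wz":0,"dx":0,"dy":0,"dz":0,"hand":0}]'
python3 - <<'E'
from fit import *
im=[r.snapshot(n)[:,:,::-1] for n in ("scene","side")]
cv2.imwrite("pics/a6.png",cv2.resize(np.hstack([im[0][80:380,60:380],im[1][40:340,160:480]]),(800,375)))
for n,y in(("pan",.38),("mug",3.33),("tumbler",0),("pail",0)): print(n,fit(n,yaws=(y,)))
E
```

```text
clock: 32.45
tool_pos: [0.7042, -0.0055, 0.0155]
eef_rot: [0.186, 0.983, -0.002, 0.0]
contact_force: [-0.1, -0.3, 0.1]
opening: 0.866
finger_force: 0.0
clock: 32.87
tool_pos: [0.7029, -0.0057, 0.0976]
eef_rot: [0.186, 0.983, -0.002, -0.001]
contact_force: [-0.2, 0.8, -0.0]
opening: 0.905
finger_force: 0.0
clock: 33.28
tool_pos: [0.7051, -0.0051, 0.1905]
eef_rot: [0.186, 0.983, -0.001, 0.002]
contact_force: [-0.1, 0.8, -0.2]
opening: 1.001
finger_force: 0.0
pan (array([ 0.70401561, -0.0077667 ,  0.37544493]), np.float64(0.19966886218641927), ['scene', 'side'])
mug (array([0.55010199, 0.09975875, 3.25515901]), np.float64(0.5032310639333679), ['scene'])
tumbler (array([ 0.55379397, -0.14721089, -0.43514968]), np.float64(0.14626794200005433), ['scene', 'side'])
pail (array([ 0.57711576, -0.35829497, -0.96112251]), np.float64(0.127247350544615), ['scene', 'side'])
```

View pics/a6.png

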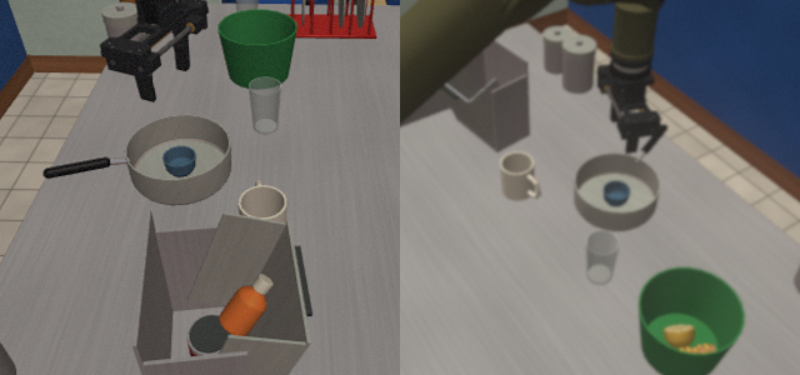

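The bowl stands upright in the pan (180,160), the can and bottle are in the bin (225,320), the lemon and cob are in the pail (680,340), and the mug and tumbler have not moved.

```bash
python3 -c "
from plant import r
print(r.finish_job())"
```

```text
the job is handed in; nothing more can be done
None
```

The job is handed in at about 33 s: can and bottle in the bin, cob and lemon in the pail, and the bowl upright in the saucepan, with the mug, tumbler, pail and saucepan left standing in place; no verdict was returned.

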